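# Tighten the clamp screw with the click wrench

### The job

Take the click wrench from its wooden rest, set its socket gently and fully down over the square head of the strap clamp's screw, and turn the screw clockwise until it is down tight and the wrench breaks over at its hinge. Stop at that break-over, well short of folding the handle to its end stop, then lift the wrench off without loosening the screw and lay it back in both notches of its rest, let go and leave everything else on the bench where it is.

Things in the scene. Friction and masses are not known exactly. Their poses are not given: they have to be found in the camera images.
- wrench: head of the loose click wrench, steel (whole wrench 264 mm long, 0.44 kg). Origin: middle of the socket's open mouth, its underside; z up along the socket axis, x along the straight handle from head to grip. Square bore 24 mm across flats, 20 mm deep, first 3 mm flared; two flats are square to x, so it repeats every 90 deg. Socket 41 mm outside; head 44 mm wide, 30 to 50 mm above the origin
- wrench_grip (a point): point on the handle's axis, 150 mm from the socket axis along x and 40 mm above the mouth: a good place to hold and pull. x along the handle away from the head, z up. Flat-sided black grip 26 mm wide (y), 28 mm high, from 112 to 242 mm; before it (38 to 112 mm) a steel tube 20 wide, 22 high. The wrench balances 80 mm from the socket axis, so it hangs head-heavy here
- wrench_handle (a joint): break-over hinge of the wrench, rad; upright pin 34 mm from the socket axis (116 mm from wrench_grip). 0 = straight until the pull about the pin reaches the set 1.2 N m (10 N at wrench_grip, less if the grip also twists it), then it gives way with falling resistance, handle going on clockwise (from above) against the head. End stop at 0.35: pulling there overtightens. Springs straight when eased
- screw_top (a point): middle of the top of the clamp screw's square head, 84 mm above the bench; steel, 22 mm across flats, 26 mm high; x square to a flat, z up. Flats reach 22 mm below this point (top 3 mm bevelled by 2 mm), then a collar 35 mm wide, 4 mm high. With the socket fully down, the wrench's origin is 20 mm below this point and the handle's axis 104 mm above the bench; the socket has 0.1 rad play each way
- fixture: clamping fixture bolted to the bench: steel base plate 150 x 140 x 20 mm, thin blanks and a stepped heel block, over both the strap (along y, top at 54 mm). Origin on the bench under the screw's axis; nothing is higher than the screw. The screw turns stiffly (0.2 N m), clockwise from above, until down tight: 0.3 to 0.8 rad on, unmarked, to be felt; there it stops dead. Turns back as easily
- rest: plywood tool rest fixed to the bench: base 220 x 90 x 12 mm, two notched uprights 14 mm thick, 78 mm wide, 60 mm high, at x = -77 mm (takes the tube: notch 25.5 mm wide, floor 45 mm up) and x = +80 mm (takes the grip: notch 31.5 mm wide, floor 42 mm up). Notches 15 mm deep, flared at the top. Origin on the bench at the middle; x runs from head to grip of the wrench lying in it
- rest_place (a point): where the wrench's origin lies when the wrench is in its rest: 147 mm from the rest's origin towards the head, 16 mm above the bench (handle's axis 56 mm above the bench); axes as the wrench's
- tin: bystander: round open sheet-metal tin, 74 mm wide, 58 mm high, origin under its middle
- tray: bystander: shallow black tray of small blanks, 130 x 90 x 22 mm, origin under its middle
- file: bystander: flat file with a wooden handle, 265 mm long, 18 mm high, origin under it 145 mm from the handle's end
Not all that is in view belongs to the job. Several things look just like the rest: the one meant starts farthest to the robot's right.

How it is judged:
On the way, in this order (a step that is already met when the one before it is completed fails the run):
1. the wrench's socket is fully down over the screw's head, upright (z of wrench in the frame of screw_top below -0.016 m and horizontal distance between wrench and screw_top below 0.004 m and angle between wrench's own z axis and vertical below 0.15 rad), for 0.1 s.
2. the screw is down tight (a point on its collar's edge is within 0.7 mm of where it lies when stopped dead) and the wrench has broken over on it (distance between collar_edge and tight_edge below 0.0007 m and value of joint wrench_handle above 0.06 rad and z of wrench in the frame of screw_top below -0.014 m and horizontal distance between wrench and screw_top below 0.004 m), for 0.1 s.
At the end, for the whole second after the job is handed in: The screw is still tight (turned back by less than 0.1 rad, 1.7 mm at its collar's edge, from where it stopped dead) and the wrench lies straight and still in both notches of its rest, the right way up, its origin within 12 mm of rest_place sideways and 4 mm in height, its handle straight (distance between collar_edge and tight_edge below 0.0017 m and horizontal distance between wrench and rest_place below 0.012 m and z of wrench in the frame of rest_place between -0.004 and 0.004 m and angle between the x axis of wrench and the x axis of rest, either way round below 0.08 rad and angle between wrench's own z axis and vertical below 0.08 rad and value of joint wrench_handle below 0.04 rad and linear speed of wrench below 0.02 m/s); the robot touches nothing.
It fails at once if the handle is folded far past the break-over, towards its end stop (hinge over 0.27 rad): the screw is overtightened (value of joint wrench_handle above 0.27 rad).
It fails at once if the socket is pressed down on the screw's head with more than 40 N (contact force between wrench and screw_face above 40 N).
It fails at once if the robot itself presses on the clamp or its screw with more than 10 N (contact force between any of the fingers, the arm and fixture above 10 N).
It fails at once if a bystander is shifted by more than 30 mm (distance of any of tin, tray, file from where it was at the start of the episode above 0.03 m).
It also fails if it takes over 64 s, if anything falls off the work surface, if the arm or the gripper's body presses on something with over 40 N, if the wrist force passes 120 N, or if a joint passes its speed limit or range.

### The arm

A 6-joint arm with a two-finger parallel gripper is mounted at the origin on the work surface. World frame = base frame: x ahead of the robot, y to its left, z up, the work surface at z = 0. Lengths are in m, angles in rad, forces in N, time in s.
With the tool pointing down it reaches from about 0.35 to 0.95 m from the base axis. Payload 17.4 kg.
Tool frame: the origin (TCP) lies at the very end of the fingers, on their centre line; the grasp point (between the pads) lies 19 mm behind it; z points along the fingers, y is the direction in which the jaws open and shut (so a half turn about z gives the same grasp; the last joint's range is limited). The gripper opens to 93 mm and grips with 3 to 60 N. Pads are 15 mm wide; open, the fingers measure 128 mm over their backs; the gripper's body (75 mm by 188 mm) begins 65 mm behind the grasp point.
Start: joints at [1.204, 0.116, 1.442, -0, 1.584, -0.038], TCP at [0.218, 0.639, 0.219] pointing down, gripper open.
Joint ranges: [-2.83, 2.83], [-0.83, 2.19], [0.07, 2.5], [-1.14, 4.28], [0.01, 3], [-2.97, 2.97]. Speed limits (rad/s): [1.89, 1.89, 2.22, 3.14, 3.14, 3.14].

### API

Orientations are given as [roll, pitch, yaw] about the fixed x, y, z axes, in that order (R = Rz(yaw) Ry(pitch) Rx(roll)).
In Python, from cell import manip gives the robot as it stands. Calls block until the motion is done:
- manip.goto(position, orientation): joint-space move of the TCP to a pose.
- manip.move_straight(position, frame=None, v=0.15, max_force=None): straight line of the TCP; frame=None keeps the orientation; v is the mean speed in m/s. With max_force (N) it stops when the force on the tool has changed by that much, and returns True; else False.
- manip.movej(angles): joint-space move.
- manip.move_gripper(opening, strength=None): opening from 0.0 (shut) to 1.0 (fully open); strength is the grip in N (None keeps the last); returns when the fingers have stopped.
- manip.wait(seconds).
- manip.solve_ik(position, orientation): joint angles nearest the present ones, or None.
- manip.read_state(): the state.
- manip.get_image(name): name is "scene" or "top" or "wrist"; returns a dict with "frame" (420x560x3 uint8, red, green, blue), "depth" (420x560 float32, m along the optical axis (not along the pixel's ray), 0 where there is no reading), "vertical_fov" (degrees; the focal length in pixels is half the picture's height over the tangent of half this angle, whatever the lens; pixels are square), "cx", "cy" (the principal point, pixels), "pose" (4x4, takes a point from camera to world coordinates). Camera axes: x right, y down, z forward; pixel columns grow to the right and rows downward; lengths in m; the calibration is good to about 2 mm. A picture is of the moment at which its call begins.
A pose or a line that the arm cannot do raises manip.Unreachable and nothing moves.
- manip.finish_job(): hands the job in, once; it reports no verdict.
The state is a dict: "time": time; "joint_positions": joint angles; "joint_velocities": joint speeds; "joint_efforts": joint torques, N m; "ee_pos": TCP position; "ee_rot": TCP orientation; "ft_force": force on the tool from outside, world axes, zero at the start; "torque": the same for the moment, N m; "width": opening from 0.0 (shut) to 1.0 (fully open).
Only numpy, scipy, OpenCV 4.12 (cv2) and the standard library are available. Lean on these libraries where they do the work, as an engineer would, in place of code of your own. Each camera call takes 0.05 s, during which the arm holds its last target.

## Working session

There is one attempt and no reset: what is moved stays moved. The work goes in short steps, each a Python script; the robot and the scene stay as the last script left them, time stands still between calls to the robot, and variables do not carry over. Pictures are saved under pics/ and viewed, and the job is handed in when it is done.

```bash
ls; mkdir -p pics; cat > h.py <<'E'
import numpy as np, cv2
from cell import manip
def snap(name,tag):
    d=manip.get_image(name)
    np.savez('pics/'+tag+'.npz',**{k:np.array(v) for k,v in d.items()})
    cv2.imwrite('pics/'+tag+'.png',d['frame'][:,:,::-1]); return d
def load(tag):
    z=np.load('pics/'+tag+'.npz'); return {k:z[k] for k in z.files}
def foc(d): return d['frame'].shape[0]/2/np.tan(np.radians(float(d['vertical_fov']))/2)
def ray(d,u,v,z):
    f=foc(d);P=d['pose'];r=P[:3,:3]@np.array([(u-d['cx'])/f,(v-d['cy'])/f,1.0]);o=P[:3,3]
    return o+r*(z-o[2])/r[2]
def cloud(d):
    f=foc(d);h,w=d['depth'].shape;u,v=np.meshgrid(np.arange(w),np.arange(h));Z=d['depth']
    p=np.stack([(u-d['cx'])/f*Z,(v-d['cy'])/f*Z,Z],-1)
    return p@d['pose'][:3,:3].T+d['pose'][:3,3]
def proj(d,p):
    q=d['pose'][:3,:3].T@(np.array(p)-d['pose'][:3,3]);f=foc(d)
    return q[0]/q[2]*f+d['cx'],q[1]/q[2]*f+d['cy']
E
python3 - <<'E'
from h import *
for n in ['scene','top','wrist']:
    d=snap(n,n+'0'); print(n,d['vertical_fov'],d['pose'].round(3).tolist())
print(manip.read_state())
E
```

```text
pics
scene 52.061784863973635 [[-0.336, 0.774, -0.536, 0.992], [0.942, 0.265, -0.206, 0.201], [-0.018, -0.574, -0.818, 0.789], [0.0, 0.0, 0.0, 1.0]]
top 45.823847462623256 [[-0.015, -0.996, 0.092, 0.435], [-1.0, 0.017, 0.021, 0.023], [-0.022, -0.092, -0.996, 1.232], [0.0, 0.0, 0.0, 1.0]]
wrist 59.24199273551222 [[0.323, 0.905, 0.277, 0.14], [0.946, -0.309, -0.095, 0.666], [-0.0, 0.293, -0.956, 0.384], [0.0, 0.0, 0.0, 1.0]]
{'time': 0.15, 'joint_positions': array([ 1.20420343e+00,  1.16348948e-01,  1.44209481e+00,  8.81009992e-06,
        1.58400360e+00, -3.77927317e-02]), 'joint_velocities': array([ 0.00057151, -0.00226495,  0.00054612, -0.00181529, -0.00162896,
        0.0004754 ]), 'joint_efforts': array([ 3.28059177e-04, -7.21761847e+01, -6.22951913e+01,  7.81017775e-02,
        2.26037280e-02, -1.47460555e-04]), 'ee_pos': array([0.21790903, 0.63869699, 0.21810343]), 'ee_rot': array([-3.14073889e+00, -4.10970317e-05,  2.81279258e+00]), 'ft_force': array([-0.22690542, -0.07263904,  0.05934799]), 'torque': array([ 0.0528416 , -0.01831257, -0.02167102]), 'width': 0.9996812834092881}
```

View pics/top0.png

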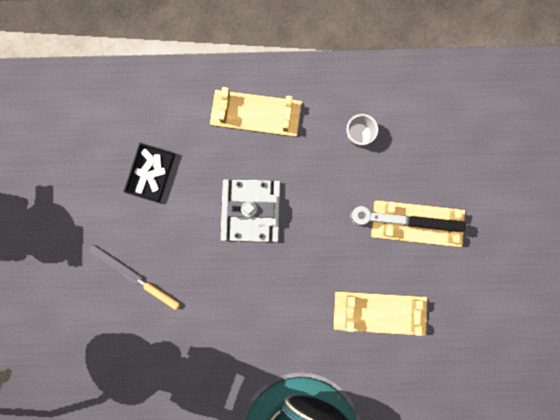

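View pics/scene0.png

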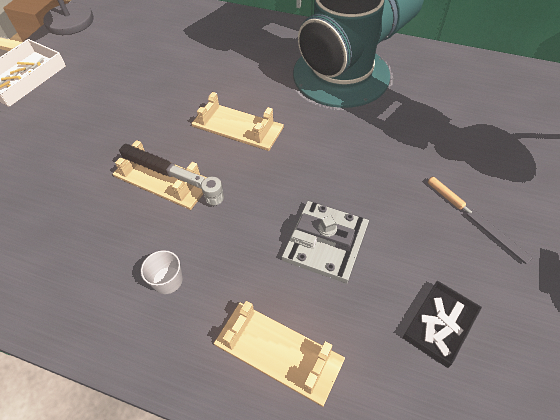

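The top view shows three plywood rests that could be confused. They are at px (256,113), empty; (419,224), holding the wrench; and (381,313), empty. The one at (419,224) is farthest to the robot's right and is the one meant. The wrench socket is at (362,215), the screw at (249,209), the tin at (362,130), the tray at (150,172) and the file at (140,280).

```bash
python3 - <<'E'
from h import *
d=load('top0'); im=d['frame'][:,:,::-1]
c=im[150:280,190:480]; cv2.imwrite('pics/top0c.png',cv2.resize(c,None,fx=2.7,fy=2.7,interpolation=cv2.INTER_CUBIC))
C=cloud(d)
for u,v in [(362,215),(390,219),(440,223),(249,209),(419,240),(230,190),(300,300),(362,130),(256,113)]: print((u,v),C[v,u].round(4))
# rays
print('sock',ray(d,361.5,215.5,.066),'screw',ray(d,249,208.5,.084))
# black grip mask
hsv=cv2.cvtColor(im,cv2.COLOR_BGR2HSV)
z=C[...,2]
m=(z>.045)&(z<.085)&(C[...,1]<-.15)
ys,xs=np.nonzero(m); print(len(xs))
P=C[m]; 
m2=m&(hsv[...,2]<60)&(np.abs(C[...,0]-.4)<.1)
P=C[m2];print(len(P),P.mean(0),P.min(0),P.max(0)); 
l=cv2.fitLine(P[:,:2].astype(np.float32),cv2.DIST_HUBER,0,.01,.01).ravel();print(l)
E
```

```text
(362, 215) [ 0.518  -0.1518  0.0675]
(390, 219) [ 0.5075 -0.2164  0.0687]
(440, 223) [ 0.4961 -0.3311  0.0714]
(249, 209) [0.5353 0.1118 0.0833]
(419, 240) [ 0.4586 -0.2963  0.0128]
(230, 190) [0.5888 0.1632 0.0186]
(300, 300) [ 0.3173 -0.0043  0.003 ]
(362, 130) [ 0.7357 -0.1676  0.0061]
(256, 113) [0.7846 0.0975 0.0073]
sock [ 0.51697656 -0.15081397  0.066     ] screw [0.53642512 0.11173127 0.084     ]
1727
381 [ 0.49110583 -0.3324312   0.06975466] [ 0.47903778 -0.38843786  0.06022281] [ 0.49986364 -0.26048468  0.07646518]
[ 0.06740172  0.9977259   0.49110582 -0.3324312 ]
```

View pics/top0c.png

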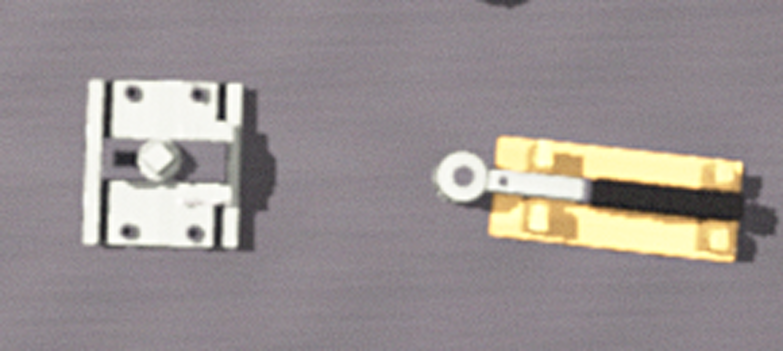

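```bash
python3 - <<'E'
from h import *
import math
def look(p,yaw,tag):
    manip.goto(p,[math.pi,0,yaw]); d=snap('wrist',tag); s=manip.read_state(); print(tag,s['time'],s['ee_pos'].round(4),s['ee_rot'].round(4),s['joint_positions'].round(2))
look([.536,.112,.26],1.43,'w_screw')
look([.505,-.24,.24],1.43,'w_wr')
E
```

```text
w_screw 2.4083 [0.536  0.1127 0.2599] [-3.1414 -0.      1.4313] [ 0.16 -0.17  1.66  0.    1.66  0.3 ]
w_wr 3.7917 [ 0.5055 -0.239   0.2401] [ 3.1414e+00 -2.0000e-04  1.4313e+00] [-0.49 -0.14  1.66  0.    1.62 -0.35]
```

View pics/w_screw.png

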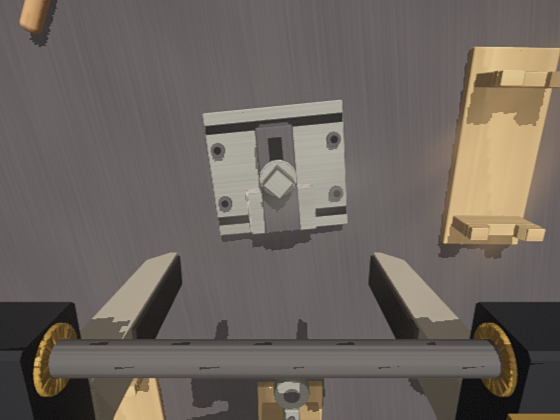

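View pics/w_wr.png

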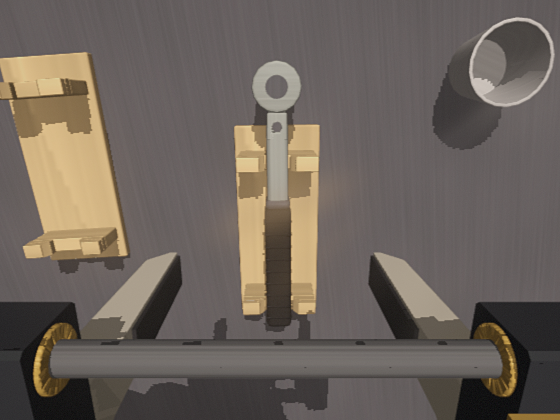

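The first picture shows the screw head as a diamond at px (278,182). The second shows the wrench ring at (277,86) and its handle running down to (278,320) in the rest.

```bash
python3 - <<'E'
from h import *
d=load('w_screw'); im=d['frame'][:,:,::-1]; C=cloud(d)
a=cv2.resize(im[140:225,235:325],None,fx=6,fy=6,interpolation=cv2.INTER_CUBIC)
e=load('w_wr'); im2=e['frame'][:,:,::-1]; C2=cloud(e)
b=cv2.resize(im2[50:220,220:340],None,fx=3,fy=3,interpolation=cv2.INTER_CUBIC)
H=max(a.shape[0],b.shape[0]); o=np.zeros((H,a.shape[1]+b.shape[1],3),np.uint8); o[:a.shape[0],:a.shape[1]]=a; o[:b.shape[0],a.shape[1]:]=b
print(o.shape);cv2.imwrite('pics/crop1.png',o[:600,:])
# screw top flat by depth
m=((C[...,2]>.0815)&(C[...,2]<.09)&(np.hypot(C[...,0]-.536,C[...,1]-.112)<.03)).astype(np.uint8)
cs,_=cv2.findContours(m,cv2.RETR_EXTERNAL,cv2.CHAIN_APPROX_NONE); c=max(cs,key=cv2.contourArea)
r=cv2.minAreaRect(c); print('screw rect',r, m.sum()); 
bx=cv2.boxPoints(r); w=np.array([ray(d,*p,.083) for p in bx]); print(w.round(4), w.mean(0)); 
for i in range(4):
    v=w[(i+1)%4]-w[i]; print(np.linalg.norm(v).round(4), np.arctan2(v[1],v[0]).round(3))
# wrench ring
m=((C2[...,2]>.055)&(C2[...,2]<.08)&(np.hypot(C2[...,0]-.517,C2[...,1]+.151)<.028)).astype(np.uint8)
cs,_=cv2.findContours(m,cv2.RETR_EXTERNAL,cv2.CHAIN_APPROX_NONE); c=max(cs,key=cv2.contourArea)
print('ring',cv2.minEnclosingCircle(c), np.median(C2[m>0][:,2])); 
# handle: rows cross sections at tube & grip
z=C2[...,2]
hm=((z>.06)&(z<.08))
for v in range(118,325,12):
    u=np.nonzero(hm[v,255:300])[0]+255
    if len(u): uu=(u.min()+u.max())/2; zz=np.median(z[v,u]); print(v,u.min(),u.max(),zz.round(4),ray(e,uu,v,zz).round(4))
E
```

```text
(510, 900, 3)
screw rect ((277.5819396972656, 183.40162658691406), (22.66252899169922, 22.40645408630371), 39.80556869506836) 474
[[0.5235 0.1168 0.083 ]
 [0.5393 0.1313 0.083 ]
 [0.5537 0.1152 0.083 ]
 [0.538  0.1003 0.083 ]] [0.53863224 0.11590956 0.083     ]
0.0214 0.742
0.0216 -0.839
0.0217 -2.385
0.0219 2.291
ring ((274.5, 90.82786560058594), 30.864437103271484) 0.06582838405840424
118 267 286 0.0669 [ 0.5155 -0.1757  0.0669]
130 266 287 0.0671 [ 0.5141 -0.1861  0.0671]
142 266 287 0.0664 [ 0.5126 -0.1967  0.0664]
154 266 287 0.0664 [ 0.5111 -0.2076  0.0664]
166 255 299 0.0662 [ 0.51   -0.2187  0.0662]
178 267 287 0.0665 [ 0.5084 -0.2299  0.0665]
190 267 287 0.0665 [ 0.5068 -0.2413  0.0665]
202 265 289 0.0676 [ 0.5052 -0.2527  0.0676]
214 264 290 0.069 [ 0.5036 -0.2641  0.069 ]
226 265 290 0.0693 [ 0.5024 -0.2761  0.0693]
238 265 290 0.0694 [ 0.5007 -0.2884  0.0694]
250 265 290 0.0695 [ 0.499  -0.3009  0.0695]
262 265 290 0.069 [ 0.4972 -0.3139  0.069 ]
274 266 290 0.0693 [ 0.4959 -0.3269  0.0693]
286 266 290 0.0692 [ 0.494  -0.3403  0.0692]
298 266 290 0.0698 [ 0.4922 -0.3537  0.0698]
310 266 290 0.0692 [ 0.4902 -0.3679  0.0692]
322 267 290 0.0693 [ 0.4888 -0.3822  0.0693]
```

View pics/crop1.png

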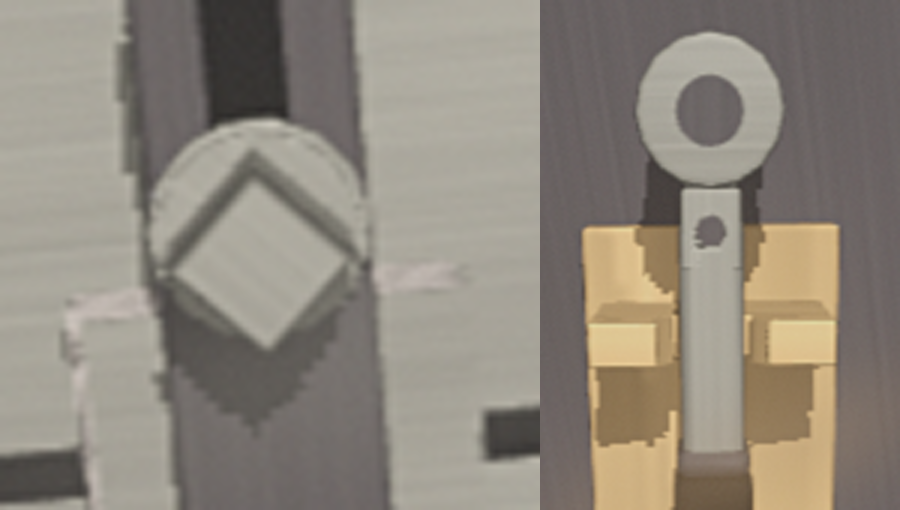

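```bash
python3 - <<'E'
from h import *
d=load('w_screw')
c=np.array([[172,275],[255,178],[345,262],[268,350]])/6-.5+.5/6+np.array([235,140])
w=np.array([ray(d,*p,.084) for p in c]); print(w.round(4), 'centre',w.mean(0).round(4))
for i in range(4):
    v=w[(i+1)%4]-w[i]; print(np.linalg.norm(v).round(4), np.degrees(np.arctan2(v[1],v[0])).round(2))
t=load('top0'); print('top view check', [x.round(1) for x in proj(t,[*w.mean(0)[:2],.084])])
# collar circle colour: z=.062 top of collar
e=load('w_wr'); g=cv2.cvtColor(e['frame'],cv2.COLOR_RGB2GRAY); hsv=cv2.cvtColor(e['frame'],cv2.COLOR_RGB2HSV)
print(hsv[70,277],hsv[86,277],hsv[60,240])
roi=g[50:125,240:315]; m=(roi>125).astype(np.uint8)
cs,h=cv2.findContours(m,cv2.RETR_CCOMP,cv2.CHAIN_APPROX_NONE)
for k in cs:
    if cv2.contourArea(k)>80: el=cv2.fitEllipse(k); print(el, ray(e,el[0][0]+240,el[0][1]+50,.066).round(4))
l=[]
E
```

```text
[[0.5249 0.1162 0.084 ]
 [0.5401 0.1297 0.084 ]
 [0.5523 0.1145 0.084 ]
 [0.5383 0.1019 0.084 ]] centre [0.5389 0.1156 0.084 ]
0.0203 41.84
0.0196 -51.32
0.0188 -138.08
0.0196 133.1
top view check [np.float64(247.3), np.float64(207.5)]
[ 25  19 176] [  0  16 110] [  0  17 103]
((36.60990524291992, 68.38578796386719), (12.498748779296875, 23.353296279907227), 89.3452377319336) [ 0.5156 -0.1761  0.066 ]
((36.13655471801758, 35.62995529174805), (47.533409118652344, 49.8514289855957), 179.8848114013672) [ 0.519  -0.1485  0.066 ]
((36.122440338134766, 36.451717376708984), (22.815765380859375, 24.57977294921875), 4.1326093673706055) [ 0.5189 -0.1492  0.066 ]
```

```bash
python3 - <<'E'
from h import *
import math
g=[.5026,-.2719]; T=1.442; R=[math.pi,0,T]
manip.goto([*g,.12],R)
print(manip.move_straight([*g,.037],v=.1,max_force=15))
s=manip.read_state(); print(s['time'],s['ee_pos'].round(4),s['ft_force'].round(1))
manip.move_gripper(0,strength=6)
s=manip.read_state(); print(s['time'],s['width'],s['ft_force'].round(2),s['torque'].round(2))
manip.move_gripper(0,strength=60)
s=manip.read_state(); print(s['time'],s['width'],s['ft_force'].round(2),s['torque'].round(2),s['ee_pos'].round(4),s['ee_rot'])
snap('wrist','w_g1')
E
```

```text
False
5.3417 [ 0.503  -0.2721  0.0377] [-0.2  0.4  1.2]
6.3917 0.2791157467894423 [ 1.42 -0.52 -0.95] [-0.16 -0.13 -0.06]
6.6083 0.2775231028999346 [ 1.74  0.24 -1.34] [-0.15 -0.18 -0.11] [ 0.5027 -0.272   0.0371] [3.14138722e+00 7.68007284e-05 1.44195012e+00]
```

View pics/w_g1.png

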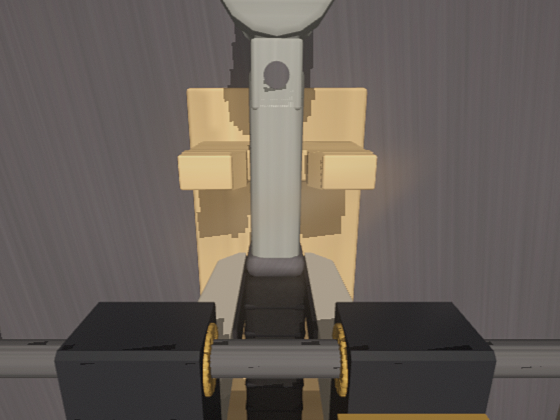

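The fingers have closed on the grip at 25.8 mm. The hinge pin is at px (277,74), and the head is cut off at the top edge of the picture. Next I'll lift and check for tilt.

```bash
python3 - <<'E'
from h import *
p=manip.read_state()['ee_pos']
manip.move_straight([.5027,-.272,.08],v=.05)
s=manip.read_state(); print(s['time'],s['width'],s['ft_force'].round(2),s['torque'].round(2),s['ee_pos'].round(4))
d=snap('wrist','w_g2')
d1=load('w_g1')
a=np.hstack([d1['frame'],d['frame']])[:,:,::-1]; cv2.imwrite('pics/g12.png',cv2.resize(a,(800,300)))
for e,pz in ((d1,.0371),(d,float(s['ee_pos'][2]))):
    C=cloud(e); 
    for v in (15,50,100,130,180,240,275): print(v,(np.median(C[v,272:283,2])-pz).round(4),end=' ')
    print()
E
```

```text
7.6667 0.27440554627122243 [ 0.76  0.7  -4.81] [-0.19  0.09  0.03] [ 0.5025 -0.2719  0.0796]
15 0.0284 50 0.0295 100 0.0292 130 0.0297 180 0.0301 240 0.0299 275 0.0305 
15 0.028 50 0.0297 100 0.0293 130 0.0297 180 0.0298 240 0.0297 275 0.0309
```

View pics/g12.png

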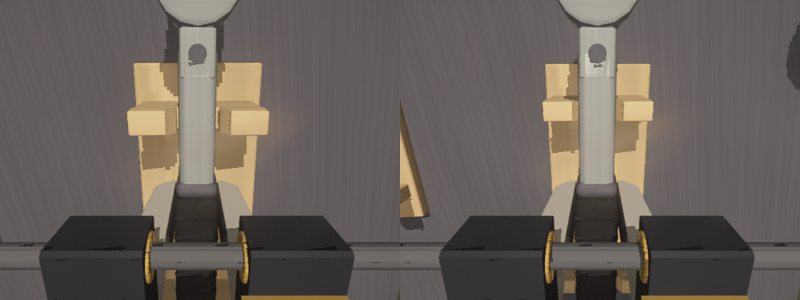

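```bash
python3 - <<'E'
from h import *
import math
manip.move_straight([.5027,-.272,.24],v=.2)
manip.goto([.5623,.0144,.26],[math.pi,0,2.30]); manip.wait(.2)
s=manip.read_state(); print(s['time'],s['width'],s['ft_force'].round(2),s['ee_pos'].round(4),s['ee_rot'].round(4))
d=snap('wrist','w_s2'); u,v=proj(d,[.539,.1156,.084]); print(u,v)
u0,v0=int(u)-50,max(0,int(v)-50); print(u0,v0)
cv2.imwrite('pics/s2.png',cv2.resize(d['frame'][v0:v0+100,u0:u0+100,::-1],None,fx=6,fy=6,interpolation=cv2.INTER_CUBIC))
E
```

```text
9.9917 0.2742881385444958 [ 0.7  -0.9  -4.22] [0.5623 0.0134 0.2598] [-3.1413e+00 -1.0000e-04  2.2979e+00]
332.1353707947597 85.36606363228184
282 35
```

View pics/w_s2.png

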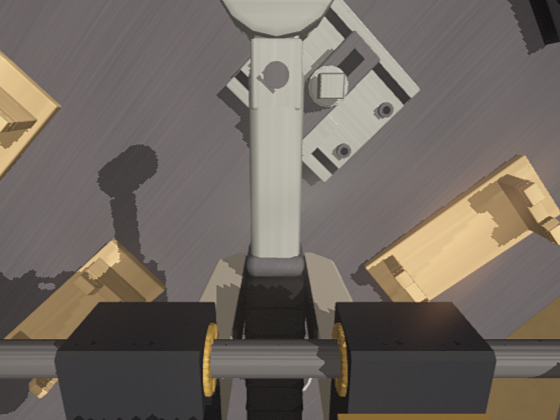

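View pics/s2.png

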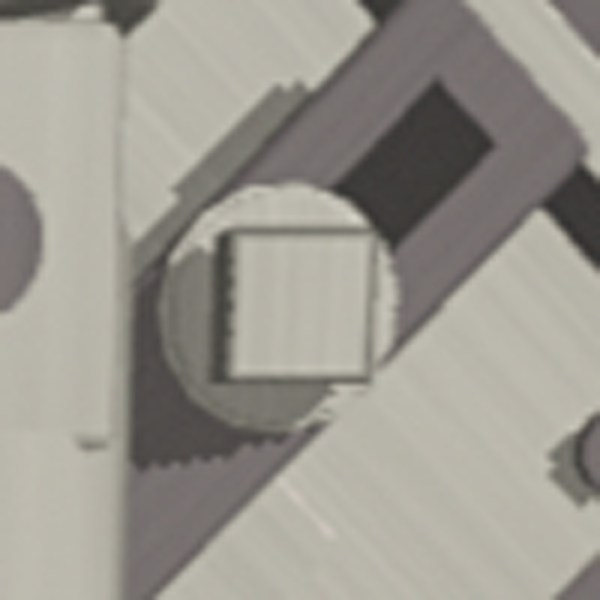

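The screw's square top is centred at px (332,86), and its edges are parallel to the picture axes, so tool yaw 2.298 lines up with its flats.

```bash
python3 - <<'E'
from h import *
d=load('w_s2'); g=cv2.cvtColor(d['frame'],cv2.COLOR_RGB2GRAY)
u,v=(302/6-.5+282,306/6-.5+35); p=ray(d,u,v,.0815); print('screw',p)
for (a,b) in [((232,240),(232,372)),((373,240),(371,376)),((240,232),(365,232)),((240,380),(365,380))]:
    A=ray(d,a[0]/6-.5+282,a[1]/6-.5+35,.081);B=ray(d,b[0]/6-.5+282,b[1]/6-.5+35,.081); w=B-A; print(np.arctan2(w[1],w[0])%(np.pi/2))
print(2.298%(np.pi/2))
# held wrench: handle centre line in tool frame via tube edges and pin
s=manip.read_state(); T=s['ee_rot'][2]; x=np.array([np.cos(T),np.sin(T)]); y=np.array([np.sin(T),-np.cos(T)]); o=s['ee_pos']
C=cloud(d); z=C[...,2]
for row in (50,95,130,180,230):
    m=np.nonzero(np.abs(z[row,230:325]-o[2]-.0295)<.006)[0]+230
    q=ray(d,(m.min()+m.max())/2,row,o[2]+.0295)-o; print(row,m.min(),m.max(),(q[:2]@x).round(4),(q[:2]@y).round(4))
c=d['frame'][0:40,210:345]; gg=cv2.cvtColor(c,cv2.COLOR_RGB2GRAY)
# head ring arc: fit circle to mask boundary
hm=((np.abs(z-o[2]-.029)<.008)).astype(np.uint8)[0:36,205:350]
pts=[]
for r in range(0,26):
    m=np.nonzero(hm[r])[0]+205
    if len(m): pts+= [ray(d,m.min()-.5,r,o[2]+.029)-o, ray(d,m.max()+.5,r,o[2]+.029)-o]
pts=np.array(pts)[:,:2]; X=np.c_[pts@x,pts@y]
A=np.c_[2*X,np.ones(len(X))]; sol=np.linalg.lstsq(A,(X**2).sum(1),rcond=None)[0]; print('ring fit',sol[:2],np.sqrt(sol[2]+sol[:2]@sol[:2]))
E
```

```text
screw [0.53910874 0.11563834 0.0815    ]
0.7629172208209164
0.765900356032114
0.7270627389208355
0.7270381633833022
0.7272036732051035
50 250 301 0.0976 0.0004
95 248 302 0.0829 0.0002
130 249 302 0.0708 0.0004
180 250 300 0.0524 0.0002
230 250 299 0.0324 0.0
ring fit [0.1208856  0.00060229] 0.02025591538885915
```

```bash
python3 - <<'E'
from h import *
import math
R=[math.pi,0,2.305]; p=[.6221,.0235]
manip.goto([*p,.16],R); manip.move_straight([*p,.112],v=.08); manip.wait(.2)
s=manip.read_state(); print(s['time'],s['ft_force'].round(2),s['torque'].round(2),s['ee_pos'].round(4),s['ee_rot'].round(4))
snap('scene','sc1')
r=manip.move_straight([*p,.085],v=.02,max_force=8)
s=manip.read_state(); print(r,s['time'],s['ft_force'].round(2),s['torque'].round(2),s['ee_pos'].round(4))
d=snap('scene','sc2'); cv2.imwrite('pics/sc2c.png',cv2.resize(d['frame'][160:300,250:400,::-1],None,fx=4,fy=4,interpolation=cv2.INTER_CUBIC))
E
```

```text
11.5333 [ 0.14  0.51 -4.51] [-0.16 -0.07  0.06] [0.6224 0.0235 0.1125] [3.141e+00 5.000e-04 2.305e+00]
False 13.0833 [-0.22 -0.39 -2.87] [-0.11  0.03  0.04] [0.6221 0.0235 0.0852]
```

View pics/sc2c.png

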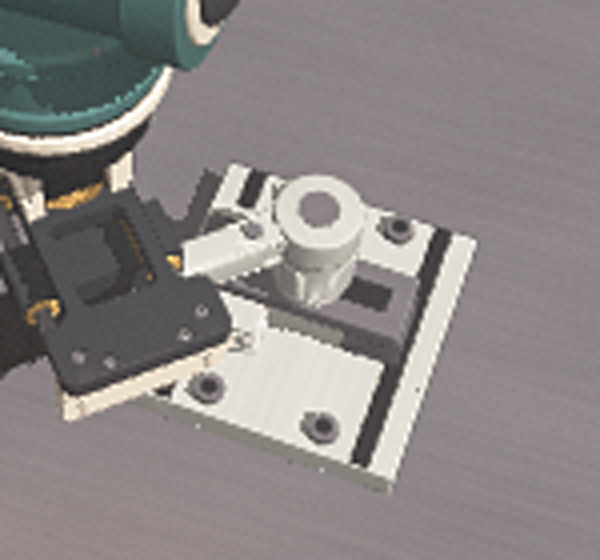

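The socket went all the way down with under 2 N of contact. I'll turn clockwise in small arc steps and watch the torque.

```bash
cat > t.py <<'E'
from h import *
import math
S=np.array([.5391,.1156]); r=.124; Z=.0850
def tcp(T): return [S[0]-r*math.cos(T),S[1]-r*math.sin(T),Z]
def meas():
    s=manip.read_state(); T=s['ee_rot'][2]; x=np.array([math.cos(T),math.sin(T)]); n=np.array([-x[1],x[0]])
    F=s['ft_force']; return s['time'],T,F[:2]@x,F[:2]@n,F[2],s['torque'][2],s['ee_pos']
E
python3 - <<'E'
from t import *
print([np.round(q,3) for q in meas()])
T=2.305
base=None
while T>2.305-1.25:
    T-=.04
    manip.move_straight(tcp(T),frame=[math.pi,0,T],v=.05)
    m=meas(); print(' '.join('%.3f'%q for q in m[:6]))
    if base is None and T<2.305-.19: base=(m[3],m[5])
    if base is not None and (abs(m[3]-base[0])>4.5 or abs(m[5]-base[1])>.5) : break
print('T',T,meas()[6])
E
```

```text
[np.float64(13.133), np.float64(2.305), np.float64(-0.135), np.float64(0.715), np.float64(-3.696), np.float64(0.072), array([0.622, 0.024, 0.085])]
13.383 2.265 -0.256 0.831 -2.988 0.103
13.633 2.226 0.003 1.877 -2.186 0.236
13.883 2.186 2.126 2.172 -3.268 0.424
14.133 2.147 0.915 2.452 -2.980 0.428
14.383 2.107 0.865 2.789 -3.999 0.407
14.633 2.066 1.649 2.628 -2.901 0.353
14.883 2.026 0.569 1.468 -3.558 0.353
15.133 1.986 1.661 2.099 -3.152 0.350
15.383 1.946 1.419 2.107 -3.910 0.324
15.633 1.906 1.471 1.977 -3.503 0.316
15.883 1.867 0.712 1.938 -4.035 0.368
16.133 1.827 1.070 0.988 -3.004 0.331
16.383 1.787 1.564 0.963 -3.979 0.330
16.633 1.747 0.217 1.677 -3.643 0.237
16.883 1.707 1.337 1.315 -4.026 0.268
17.133 1.667 -0.003 1.511 -3.840 0.236
17.383 1.627 1.060 1.283 -3.434 0.214
17.633 1.587 0.614 1.002 -2.982 0.234
17.883 1.547 0.810 0.991 -3.166 0.200
18.133 1.507 0.870 -0.945 -3.289 0.275
18.383 1.467 2.773 -4.663 -5.321 0.243
T 1.4649999999999994 [ 0.52662949 -0.00770805  0.08524687]
```

```bash
python3 - <<'E'
from t import *
T0=1.475; pin=S-.034*np.array([math.cos(T0),math.sin(T0)])
T=1.465
for k in range(8):
    T-=.02
    manip.move_straight([pin[0]-.09*math.cos(T),pin[1]-.09*math.sin(T),Z],frame=[math.pi,0,T],v=.03)
    m=meas(); print('%.3f cmd '%T,' '.join('%.3f'%q for q in m[:6]),'Mpin %.2f'%(m[5]-.09*m[3]),'Mscr %.2f'%(m[5]-.124*m[3]))
    if k==4: snap('wrist','w_b1')
    if abs(m[3])>20: break
    if T<1.36: break
snap('wrist','w_b2')
E
```

```text
1.445 cmd  18.633 1.446 1.238 -4.542 -4.485 0.248 Mpin 0.66 Mscr 0.81
1.425 cmd  18.883 1.426 0.237 -5.214 -4.095 0.313 Mpin 0.78 Mscr 0.96
1.405 cmd  19.133 1.406 -0.021 -5.120 -3.310 0.274 Mpin 0.73 Mscr 0.91
1.385 cmd  19.383 1.386 -0.655 -4.119 -3.032 0.276 Mpin 0.65 Mscr 0.79
1.365 cmd  19.633 1.366 -1.236 -5.720 -1.933 0.358 Mpin 0.87 Mscr 1.07
1.345 cmd  19.933 1.346 -0.834 -5.117 -3.489 0.354 Mpin 0.82 Mscr 0.99
```

View pics/w_b2.png

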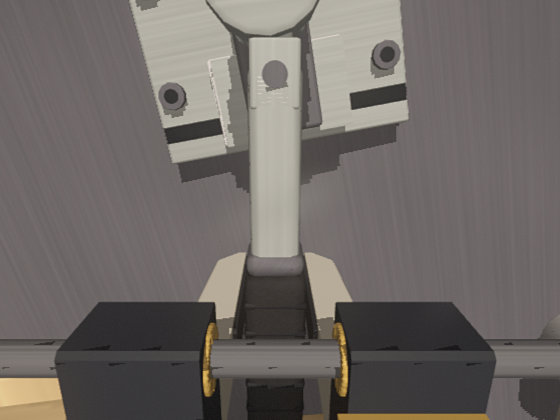

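The head's arc has moved to about px column 263, while the handle stays at 275, so the hinge has broken over. I'll measure the angle.

```bash
python3 - <<'E'
from t import *
def headoff(tag):
    d=load(tag); z=d['depth']; g=cv2.cvtColor(d['frame'],cv2.COLOR_RGB2GRAY)
    out=[]
    for r in range(0,14,3):
        m=np.nonzero(np.abs(z[r]-np.median(z[r,268:282]))<.012)[0]; m=m[(m>190)&(m<370)]
        out.append((r,m.min(),m.max(),(m.min()+m.max())/2))
    return out
for t in ('w_s2','w_b1','w_b2'): print(t,headoff(t))
d=load('w_b2'); e=load('w_s2')
cv2.imwrite('pics/hb.png',cv2.resize(np.hstack([e['frame'][:110,200:350],d['frame'][:110,200:350]])[:,:,::-1],None,fx=2.6,fy=2.6))
E
```

```text
w_s2 [(0, np.int64(220), np.int64(333), np.float64(276.5)), (3, np.int64(221), np.int64(331), np.float64(276.0)), (6, np.int64(223), np.int64(329), np.float64(276.0)), (9, np.int64(225), np.int64(327), np.float64(276.0)), (12, np.int64(227), np.int64(325), np.float64(276.0))]
w_b1 [(0, np.int64(207), np.int64(320), np.float64(263.5)), (3, np.int64(208), np.int64(318), np.float64(263.0)), (6, np.int64(210), np.int64(317), np.float64(263.5)), (9, np.int64(213), np.int64(315), np.float64(264.0)), (12, np.int64(215), np.int64(314), np.float64(264.5))]
w_b2 [(0, np.int64(205), np.int64(318), np.float64(261.5)), (3, np.int64(206), np.int64(317), np.float64(261.5)), (6, np.int64(208), np.int64(315), np.float64(261.5)), (9, np.int64(210), np.int64(314), np.float64(262.0)), (12, np.int64(213), np.int64(312), np.float64(262.5))]
```

View pics/hb.png

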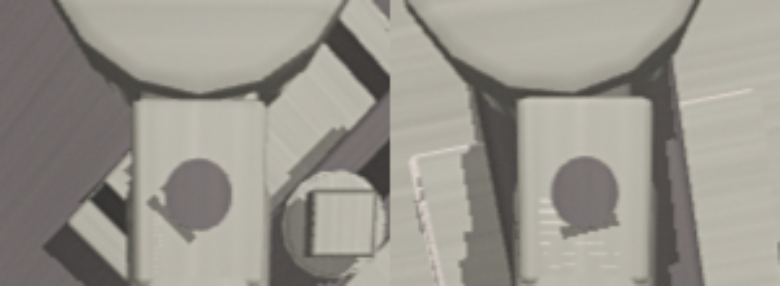

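```bash
python3 - <<'E'
from t import *
manip.wait(.2)
T0=1.475; pin=S-.034*np.array([math.cos(T0),math.sin(T0)])
def show(T): 
    m=meas(); print('%.3f cmd '%T,' '.join('%.3f'%q for q in m[:6]),'Mpin %.2f'%(m[5]-.09*m[3]),'Mscr %.2f'%(m[5]-.124*m[3]))
show(0)
for T in (1.40,1.45,1.50):
    manip.move_straight([pin[0]-.09*math.cos(T),pin[1]-.09*math.sin(T),Z],frame=[math.pi,0,T],v=.04); show(T)
for T in (1.53,1.56,1.585):
    manip.move_straight(tcp(T),frame=[math.pi,0,T],v=.04); show(T)
d=snap('wrist','w_b3'); z=d['depth']
for r in (0,6,12):
    m=np.nonzero(np.abs(z[r]-np.median(z[r,268:282]))<.012)[0]; m=m[(m>190)&(m<370)]; print(r,m.min(),m.max())
E
```

```text
0.000 cmd  20.183 1.347 -0.983 -4.984 -3.317 0.373 Mpin 0.82 Mscr 0.99
1.400 cmd  20.458 1.401 -0.733 -3.797 -1.624 0.303 Mpin 0.64 Mscr 0.77
1.450 cmd  20.717 1.450 -0.442 -4.132 -2.614 0.256 Mpin 0.63 Mscr 0.77
1.500 cmd  20.975 1.500 -0.290 -4.466 -3.093 -0.053 Mpin 0.35 Mscr 0.50
1.530 cmd  21.242 1.529 -0.456 -0.094 -0.822 0.079 Mpin 0.09 Mscr 0.09
1.560 cmd  21.492 1.559 -0.026 0.339 -3.227 0.066 Mpin 0.04 Mscr 0.02
1.585 cmd  21.742 1.584 0.533 0.070 -2.618 0.079 Mpin 0.07 Mscr 0.07
0 219 332
6 223 329
12 227 325
```

The hinge is straight again (head centred at column 276) and the socket is unloaded in mid-play. I'll lift it off.

```bash
python3 - <<'E'
from t import *
T=1.585; p=tcp(T)
r=manip.move_straight([p[0],p[1],.13],frame=[math.pi,0,T],v=.05,max_force=12)
print(r,[np.round(q,3) for q in meas()])
if not r:
    manip.move_straight([p[0],p[1],.24],v=.2)
    manip.goto([.5027,-.272,.20],[math.pi,0,1.442]); manip.wait(.2)
    print([np.round(q,4) for q in meas()])
    d=snap('wrist','w_r1'); z=d['depth']; C=cloud(d); s=manip.read_state()
    for v in (15,50,100,130,180,240,275): print(v,(np.median(C[v,272:283,2])-s['ee_pos'][2]).round(4),end=' ')
    for r in (0,6,12):
        m=np.nonzero(np.abs(z[r]-np.median(z[r,268:282]))<.012)[0]; m=m[(m>190)&(m<370)]; print(r,m.min(),m.max())
E
```

```text
False [np.float64(22.842), np.float64(1.585), np.float64(0.179), np.float64(-0.154), np.float64(-3.632), np.float64(-0.046), array([ 0.541, -0.008,  0.13 ])]
[np.float64(24.7917), np.float64(1.4437), np.float64(0.0125), np.float64(-0.7307), np.float64(-4.4557), np.float64(0.012), array([ 0.5032, -0.271 ,  0.2003])]
15 0.029 50 0.0295 100 0.0294 130 0.0297 180 0.0293 240 0.0294 275 0.0304 0 220 333
6 223 329
12 227 325
```

View pics/w_r1.png

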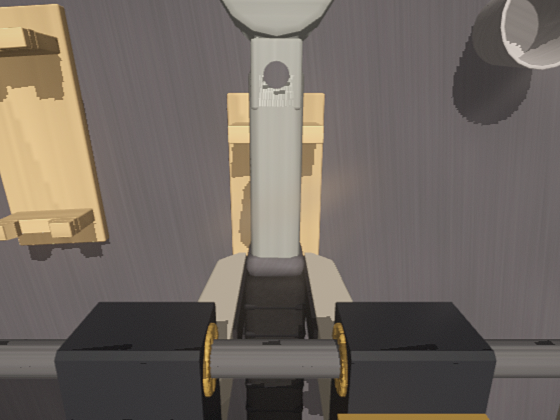

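The wrench sits in the grasp exactly as before and is centred over the rest. I'll lower it along the original lift path.

```bash
python3 - <<'E'
from t import *
manip.move_straight([.5027,-.272,.08],frame=[math.pi,0,1.442],v=.12); manip.wait(.15)
print([np.round(q,4) for q in meas()])
r=manip.move_straight([.5027,-.272,.0374],v=.03,max_force=8)
m=meas(); print(r,[np.round(q,4) for q in m])
snap('wrist','w_r2')
E
```

```text
[np.float64(26.1417), np.float64(1.442), np.float64(-0.3094), np.float64(0.8096), np.float64(-4.3885), np.float64(-0.0035), array([ 0.503 , -0.2722,  0.0808])]
False [np.float64(27.7083), np.float64(1.442), np.float64(0.2788), np.float64(-0.4214), np.float64(-4.9449), np.float64(0.0493), array([ 0.5028, -0.272 ,  0.0376])]
```

View pics/w_r2.png

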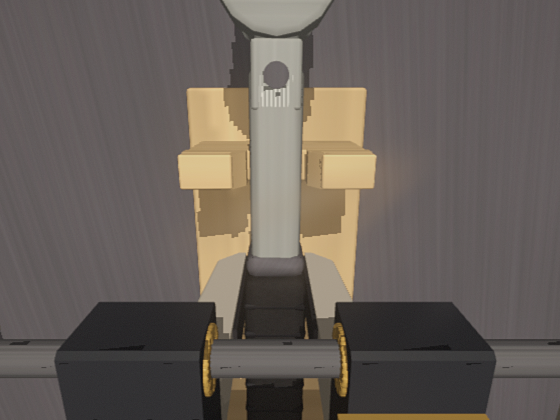

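The tube is back in the front notch, and the picture matches the one taken at the grasp. I'll let go, retreat and check.

```bash
python3 - <<'E'
from t import *
manip.move_gripper(.55); manip.wait(.2)
manip.move_straight([.5027,-.272,.12],v=.1)
manip.goto([.5055,-.239,.24],[math.pi,0,1.4313]); manip.wait(.2)
d=snap('wrist','w_end'); 
manip.goto([.40,-.05,.35],[math.pi,0,1.43]); manip.wait(.2); snap('top','top_end'); snap('scene','sc_end')
e=load('w_wr'); print(d['pose'][:3,3]-e['pose'][:3,3]); 
for q in (e,d):
    g=cv2.cvtColor(q['frame'],cv2.COLOR_RGB2GRAY); m=(g[50:125,240:315]>125).astype(np.uint8)
    for k in cv2.findContours(m,cv2.RETR_CCOMP,cv2.CHAIN_APPROX_NONE)[0]:
        if cv2.contourArea(k)>800: el=cv2.fitEllipse(k); print(ray(q,el[0][0]+240,el[0][1]+50,.066).round(4))
    C=cloud(q); print([np.median(C[v,272:283,2]).round(4) for v in (70,140,190,240,300)])
print(manip.read_state()['time'])
a=np.vstack([load('top_end')['frame']]); cv2.imwrite('pics/endw.png',np.hstack([e['frame'][:330,200:340],d['frame'][:330,200:340]])[:,:,::-1])
E
```

```text
[ 1.19625217e-04 -1.03759196e-05 -1.60624210e-03]
[ 0.519  -0.1485  0.066 ]
[np.float64(0.0653), np.float64(0.0665), np.float64(0.0667), np.float64(0.0694), np.float64(0.0696)]
[ 0.5191 -0.1486  0.066 ]
[np.float64(0.0655), np.float64(0.0669), np.float64(0.0666), np.float64(0.0698), np.float64(0.0698)]
31.6417
```

View pics/endw.png

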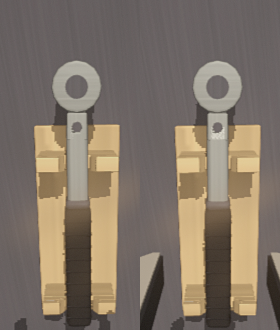

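View pics/top_end.png

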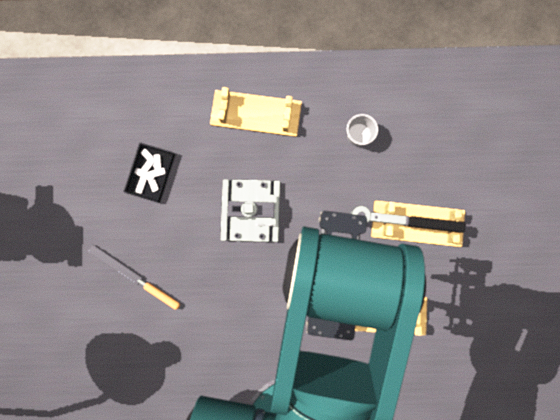

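```bash
python3 - <<'E'
from t import *
manip.goto([.536,.112,.26],[math.pi,0,1.43]); manip.wait(.2); d=snap('wrist','w_screw2')
cv2.imwrite('pics/ws2.png',cv2.resize(d['frame'][140:225,235:325,::-1],None,fx=6,fy=6,interpolation=cv2.INTER_CUBIC)); print(manip.read_state()['time'])
E
```

```text
32.8083
```

View pics/ws2.png

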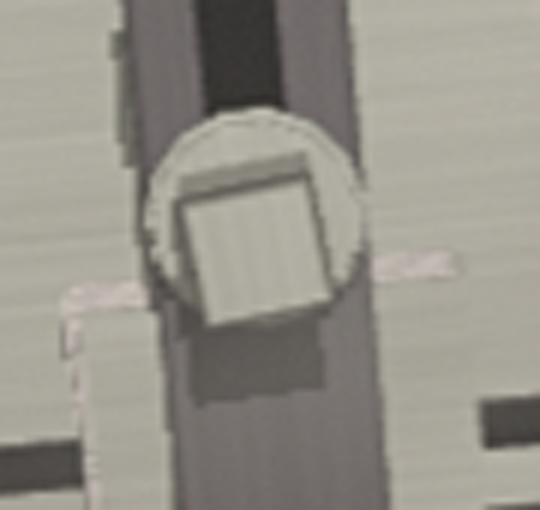

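The screw head sits about 12° counter-clockwise of the picture axes, so its face angle is about 1.63 rad. That agrees with the tight position felt (about 1.50, plus 0.1 play), so the lift-off did not turn it back.

```bash
python3 -c "
from cell import manip
print(manip.finish_job())"
```

```text
the job is handed in; nothing more can be done
None
```

The job is done and handed in at about 33 s; no verdict is reported. I took the wrench from the rightmost rest, seated its socket on the screw and turned it clockwise to the break-over. Then I eased it straight, lifted it off and laid it back.

**Seating:** the socket went fully down, with the origin about 20 mm below the screw's top. The force change was under 2 N.

**Tightening:** the screw turned about 0.7 rad before it stopped. I held the break-over at a hinge angle of about 0.155 rad, read from the head's shift in the wrist image. The limits are 0.06 and 0.27 rad. The peak torque I read about the hinge was about 0.87 N m, below the stated 1.2 N m; the wrist force readings drift by a few newtons, so I relied on the image.

**Screw after lift-off:** its face angle was about 1.63 rad, against about 1.60 rad expected when tight. The difference is within what I could measure and under the 0.1 rad limit.

**Wrench in the rest:** its origin is within about 0.2 mm of where it started and its height within 0.5 mm. It lies straight in both notches and the gripper is clear of it.

**Bystanders:** the tin, tray and file look unmoved in the last top view; I judged that by eye and did not measure it.

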